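# Set the sprung length stop and run the offcut up to it

## Robot

A 6-joint arm with a two-finger parallel gripper is mounted at the origin on a cart in front of the work surface, level with it; the furniture and walls round the work are solid. World frame = base frame: x ahead of the robot, y to its left, z up, the work surface at z = 0. Lengths are in mm, angles in rad, forces in N, time in s.
With the tool pointing down it reaches from about 275 to 1000 mm from the base axis. Payload 8.4 kg.
Tool frame: the origin (TCP) lies at the very end of the fingers, on their centre line; the grasp point (between the pads) lies 19 mm behind it; z points along the fingers, y is the line along which they close (so a half turn about z gives the same grasp; the last joint's range is limited). The gripper opens to 85 mm and grips with 20 to 120 N. Pads are 22 mm wide; open, the fingers measure 114 mm over their backs; the gripper's body (76 mm by 85 mm) begins 54 mm behind the grasp point. The pads swing forward as they close: fully open they stand 13 mm farther back than shut.
Start: joints at [1.105, 0.353, 1.633, -0, 1.155, -0.002], TCP at [279.593, 558.977, 231.281] pointing down, gripper open.
Joint ranges: [-2.63, 2.63], [-0.92, 2.1], [0.06, 2.66], [-1.3, 4.44], [0, 2.69], [-3.02, 3.02]. Speed limits (rad/s): [2.22, 2.22, 2.79, 3.14, 3.14, 3.14].

## Interface

Orientations are given as [roll, pitch, yaw] about the fixed x, y, z axes, in that order (R = Rz(yaw) Ry(pitch) Rx(roll)).
In Python, from rig import r, vision gives the robot as it stands. The module is installed in compiled form; this text tells all that it offers.
- The arm moves only by the tool play_rows, never from a script. Its argument "steps" is a list of rows, each an object with "delta_pos": the shift along the tool's x, y, z in cm, a list of three; "yaw": the turn about the tool's z in rad; "jaw": the opening in per cent of the stroke, from 0 (shut) to 100 (fully open). A call has exactly 8 rows; each row is the pose to reach, as a shift and turn from the pose commanded when the call began, along the tool's axes at that moment; what a row does not reach only later rows make up. A row lasts 1/10 s, in which the tool goes at most 50 mm and 8.59 degrees, less where a joint would pass 70% of its speed; a pose out of reach is approached as far as the arm can. A call with a gripper value outside its range is refused whole. The fingers move at their own pace and stop on an object; "grip_force" is the grip in N (left out, the last holds). Time passes only in rows, so rows that repeat a pose let the fingers close, or fill a call up. It gives the time, the measured TCP pose, the force, the opening and the grip force at its end, in the units of the state.
- r.sense(): the state, without advancing time (a new reading comes with each control period).
- vision.grab_frame(name): name is "scene" or "top" or "wrist"; returns (picture, depth): 480x640x3 uint8, red, green, blue; 480x640 float32, mm along the optical axis (not along the pixel's ray), 0 where there is no reading.
- vision.calibration(name): a dict with "mtx" (3x3 intrinsics, pixels), "extrinsics" (4x4, takes a point from camera to world coordinates). Camera axes: x right, y down, z forward; pixel columns grow to the right and rows downward; lengths in mm; the calibration is good to about 2 mm. The wrist camera is an equidistant fisheye: a pixel r from the principal point sees the ray r / f radians off the axis. A picture is of the moment at which its call begins: read the wrist's pose just before it. calibration takes no time and is no camera call; for the wrist camera it gives the pose at the moment of the call.
- r.sign_off(): hands the job in; it is judged then, once.
Trained networks look in the newest picture that a camera, given by its name, has taken for a name from the list of things; names that differ only in an ending like _2 or _b are one class to them, and where a whole thing is asked for, a point or a joint stands for the part that bears it (a point fixed in the world has none). Each returns a list of dicts, best first, with "conf" (0 to 1); they miss things now and then, are a little off and sometimes report something else, mostly with a low value. They report only what shows in the picture. A call takes as long as a camera call.
- vision.cut_out(camera, thing): "region" (480x640 bool, what is visible of it) and "uv" ([column, row] in pixels, amid what is visible of it).
- vision.landmark_of(camera, thing): "uv" ([column, row] in pixels: a listed point, or the origin of a listed thing).
The state is a dict: "clock": time; "qpos": joint angles; "qvel": joint speeds; "joint_efforts": joint torques, N m; "eef_pos": TCP position; "tcp_rot": TCP orientation; "contact_force": force on the tool from outside, world axes, zero at the start; "wrist_torque": the same for the moment, N m; "opening": opening from 0.0 (shut) to 1.0 (fully open); "grasp_force": force on a finger pad.
Only numpy, scipy, OpenCV 4.12 (cv2) and the standard library are available. Lean on these libraries where they do the work, as an engineer would, in place of code of your own. Each camera call takes 0.05 s, during which the arm holds its last target. There are 200 camera calls.

## Task

Set the spring-loaded length stop on the jig to its middle position: with the fingertips push its upright tab away from you, past the nearer stop pin but not past the farther one, and let it go so that it springs back and rests latched against the nearer pin. Then push the wooden offcut along its channel until its end rests against the latched stop, leaving the stop at the middle position. Only push; do not lift or carry the offcut, and leave the other tools and parts where they lie.

Things in the scene. Friction and masses are not known exactly. Their poses are not given: they have to be found in the camera images.
- jig: Fixed jig: plywood board 300 x 210 x 18 mm (x, y, z). Origin: centre of its underside; x along the work channel, away from the robot (yaw within 0.3 rad), y left, z up; board top at z = 18 mm. In the track at y = +15 mm, between guide rails 8 mm high, a spring housing 13 mm high above the board, 32 mm wide, spans x = -73 to +24 mm. A pencil and a bolt lie on the left margin.
- channel (a point): Point on the board top at the middle of the work channel (jig x = 0, y = -60 mm); axes as the jig's. The channel runs along x over the board's length, 51 mm wide between two wooden rails 12 mm high and 10 mm thick.
- push_tab (a point): Centre of the near (-x) face of the sprung stop's upright steel tab: 44 mm wide (y), 10 mm thick, its top 63 mm above the board. This point is 42 mm above the board; axes as the jig's; at home at jig x = 35, y = 15 mm. Below, a tongue 10 mm high reaches 8 mm behind this face. A cross arm 16 to 32 mm above the board runs right from the tab to the stop plate over the channel.
- stop (a joint): Travel of the sprung stop along jig +x, m: 0 home, 0.040 latched on the near pin (middle), 0.080 latched on the far pin, 0.092 end. A spring pulls it home: 5 N at home, 7 N at 0.040, 9 N at 0.080; damped, returns at 0.2 to 0.3 m/s. Going forward it presses each pin down and the pin springs up behind it. Released between 0.042 and 0.078 it returns to 0.040; below 0.038 it goes back to 0.
- pin_near (a joint): How far the near stop pin is pressed down, m: 0 standing, 0.0075 fully down; about 1.5 to 2.5 N. A steel pin 7 mm in diameter, 7 mm out of the board at jig x = 64, y = 15 mm. With the stop latched on it, pressing it lets the stop go home.
- pin_far (a joint): The same for the far stop pin, at jig x = 104, y = 15 mm. If the stop was pushed too far and latched on this pin, pressing it down lets the stop come back to the near pin.
- stop_face (a point): Centre of the near (-x) face of the steel stop plate in the work channel, where the offcut's end is to rest: 36 mm wide, from 4 to 32 mm above the board; this point is 11 mm above the board. Axes as the jig's. Moves with the stop; at home at jig x = 35, y = -60 mm, and 40 mm farther at the middle position.
- work: The offcut to push: plain sawn softwood, 90 mm long, 45 wide, 22 high, about 80 g, loose in the work channel on the robot's side of the stop plate, its end 12 to 37 mm short of the plate at home. Origin: centre of its underside; its y axis is its length, along the channel; z up.
- pencil: Carpenter's pencil, 13 x 146 x 7 mm, on the left margin of the board; leave it alone.
- rusty_bolt: Steel bolt, 15 x 56 x 13 mm, on the left margin of the board; leave it alone.
- pliers: Pliers with black handles, 58 x 190 x 16 mm, on the bench to the left; leave them alone.
- screwdriver: Screwdriver, 33 x 236 x 34 mm, on the bench to the left; leave it alone.
- spare_offcut: Another, thicker and shorter wooden offcut, 35 x 70 x 35 mm, on the bench to the right of the jig; leave it alone.

How it is judged (in metres and radians):
On the way, in this order (a step that is already met when the one before it is completed fails the run):
1. the stop is pushed past the near pin (value of joint stop above 0.039 m).
2. let go, the stop rests latched at the middle position with both pins up, the offcut still clear of it (value of joint stop between 0.037 and 0.043 m and value of joint each of pin_near, pin_far below 0.002 m and velocity of joint stop between -0.01 and 0.01 m/s and contact force between the fingers and stop below 0.2 N and x of work in the frame of stop_face below -0.052 m), for 0.2 s.
At the end, for the whole second after the job is handed in: The stop is at rest at its middle position (joint within 3 mm of 0.040) with both pins up; the offcut lies flat in the channel with its end within 4 mm of the stop plate's face, at rest (value of joint stop between 0.037 and 0.043 m and value of joint each of pin_near, pin_far below 0.002 m and x of work in the frame of stop_face between -0.049 and -0.042 m and z of work in the frame of jig between 0.014 and 0.022 m and angle between work's own z axis and vertical below 0.1 rad and angle between the y axis of work and the x axis of jig, either way round below 0.15 rad and y of work in the frame of jig between -0.067 and -0.053 m and linear speed of work below 0.02 m/s and velocity of joint stop between -0.01 and 0.01 m/s); the robot touches nothing.
It fails at once if the offcut is lifted or tipped (z of work in the frame of jig above 0.03 m or angle between work's own z axis and vertical above 0.35 rad).
It fails at once if the pencil, bolt or another bystander is disturbed (moved over 15 mm) (distance of any of pencil, rusty_bolt, pliers, screwdriver, spare_offcut from where it was at the start of the episode above 0.015 m).
It also fails if it takes over 51 s, if anything falls off the work surface, if the arm or the gripper's body presses on something with over 40 N, if the wrist force passes 120 N, or if a joint passes its speed limit or range.

## Working session

There is one attempt and no reset: what is moved stays moved. The work goes in short steps, Python scripts to look and compute and a tool call to move; the robot and the scene stay as the last step left them, time stands still between calls to the robot, and variables do not carry over. Pictures are saved under pics/ and viewed, at most 10 in all, crops included, and the job is handed in when it is done.

Besides the shell and the picture viewer there is one more tool, called after ">>>" by a JSON object that holds its "method" and its "body". play_rows: Moves the arm, as the interface text tells. Its arguments: {"type":"object","properties":{"steps":{"type":"array"},"grip_force":{"type":"number"}},"required":["steps"]}

```bash
mkdir -p pics
cat > h.py <<'E'
import numpy as np, cv2
from rig import r, vision
def save(name,fn):
    im,d=vision.grab_frame(name); cv2.imwrite('pics/'+fn,im[:,:,::-1]); np.save('pics/'+fn+'.npy',d); return im,d
def ray(name,uv,c=None):
    c=c or vision.calibration(name);K=c['mtx'];T=np.array(c['extrinsics'])
    x=(uv[0]-K[0][2])/K[0][0];y=(uv[1]-K[1][2])/K[1][1]
    return T,np.array([x,y,1.])
def atz(name,uv,z):
    T,d=ray(name,uv);w=T[:3,:3]@d;o=T[:3,3];return o+w*(z-o[2])/w[2]
def atd(name,uv,dep):
    T,d=ray(name,uv);return T[:3,:3]@(d*dep)+T[:3,3]
E
python3 - <<'E'
from h import *
print(r.sense())
for cam in ['top','scene']:
    im,d=save(cam,cam+'1.png')
    print(cam,np.round(vision.calibration(cam)['extrinsics'],3).tolist())
    for t,z in [('jig',0),('channel',18),('push_tab',60),('stop_face',29),('work',18),('pin_near',25),('pin_far',25)]:
        for o in vision.landmark_of(cam,t)[:1]:
            u=np.array(o['uv']);dd=d[int(u[1]),int(u[0])]
            print(t,round(o['conf'],2),u.round(1),'atz',atz(cam,u,z).round(1),'depth',atd(cam,u,dd).round(1))
E
```

```text
{'clock': 0.0, 'qpos': array([ 1.10459601e+00,  3.53645393e-01,  1.63415618e+00,  1.06878404e-05,
        1.15520696e+00, -2.38423269e-03]), 'qvel': array([ 0.00040268,  0.00040165, -0.00097957,  0.00052444,  0.00178207,
       -0.00017477]), 'joint_efforts': array([ 2.12960681e-04, -6.05242109e+01, -3.42064512e+01,  5.19861419e-05,
        9.31089395e-03, -5.81780640e-06]), 'eef_pos': array([279.36991625, 558.53671819, 230.55397396]), 'tcp_rot': array([-3.14017680e+00, -1.31477184e-05,  2.67777224e+00]), 'contact_force': array([1.07037319, 0.06098474, 0.33802189]), 'wrist_torque': array([-0.02579313,  0.00035044, -0.00093945]), 'grasp_force': 0.0, 'opening': 1.0042316341658277}
top [[-0.006, -0.976, 0.218, 243.424], [-1.0, 0.007, 0.003, -23.332], [-0.005, -0.218, -0.976, 1274.604], [0.0, 0.0, 0.0, 1.0]]
jig 0.47 [199.2 199. ] atz [628.3 335.3   0. ] depth [625.1 332.4  10.5]
channel 0.65 [324.7 225.2] atz [547.6  -9.   18. ] depth [542.3  -9.3  39.6]
push_tab 0.8 [303.5 205.2] atz [591.4  45.5  60. ] depth [596.9  46.6  40.8]
stop_face 0.92 [330.8 212.2] atz [580.4 -25.5  29. ] depth [583.3 -25.5  18.2]
work 0.92 [323.2 237.8] atz [513.2  -4.9  18. ] depth [508.5  -5.2  39.7]Traceback (most recent call last):
  File "<stdin>", line 7, in <module>
ValueError: it knows: channel, jig, pencil, pliers, push_tab, rusty_bolt, screwdriver, spare_offcut, stop_face, work
```

Run:
```python
from h import *
cam='scene'
im,d=save(cam,cam+'1.png')
print(cam,np.round(vision.calibration(cam)['extrinsics'],3).tolist())
for t,z in [('jig',0),('channel',18),('push_tab',60),('stop_face',29),('work',18)]:
        for o in vision.landmark_of(cam,t)[:1]:
            u=np.array(o['uv']);dd=d[int(u[1]),int(u[0])]
            print(t,round(o['conf'],2),u.round(1),'atz',atz(cam,u,z).round(1),'depth',atd(cam,u,dd).round(1))
a=cv2.imread('pics/top1.png')[120:330,180:480];cv2.imwrite('pics/topc.png',cv2.resize(a,None,fx=2.6,fy=2.6,interpolation=cv2.INTER_CUBIC))
# work & tab silhouettes
cam='top';im,d=save(cam,'top2.png')
for t,z in [('work',40),('push_tab',81)]:
    m=vision.cut_out(cam,t)[0]; R=m['region'];print(t,m['conf'],R.sum())
    v,u=np.nonzero(R);P=np.array([atd(cam,(a,b),d[b,a]) for a,b in zip(u,v)])
    k=abs(P[:,2]-z)<6;Q=P[k];print(k.sum())
    if k.sum()>5: print(cv2.minAreaRect(Q[:,:2].astype(np.float32)), np.median(Q[:,2]))
```

```text
scene [[0.529, -0.652, 0.543, -166.924], [-0.848, -0.416, 0.328, -427.147], [0.012, -0.634, -0.773, 1031.063], [0.0, 0.0, 0.0, 1.0]]
jig 0.56 [308.2 228.8] atz [560.4  49.3   0. ] depth [541.1  36.7  27.3]
channel 0.84 [327.3 238.5] atz [546.7 -14.7  18. ] depth [533.2 -22.5  37.1]
push_tab 0.91 [317.3 200.4] atz [607.   52.3  60. ] depth [598.1  46.8  71.2]
work 0.86 [317.9 246.8] atz [512.8  -9.1  18. ] depth [497.2 -18.7  41.2]
work 0.56 634
569
((515.0542602539062, -8.059806823730469), (45.13471984863281, 91.42939758300781), 78.68148803710938) 39.0795744214995
push_tab 0.66 378
65
((602.3818359375, 49.13532638549805), (43.11659240722656, 10.211529731750488), 78.70706176757812) 79.25012958243019
```

View pics/topc.png

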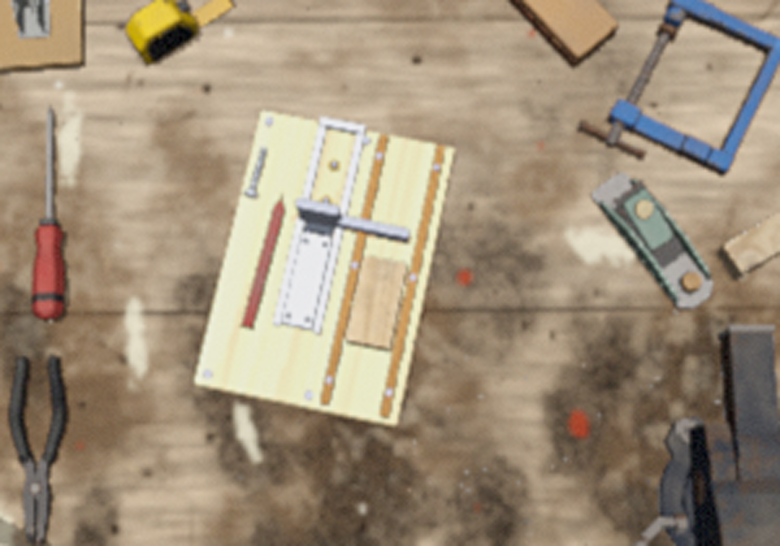

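View pics/scene1.png

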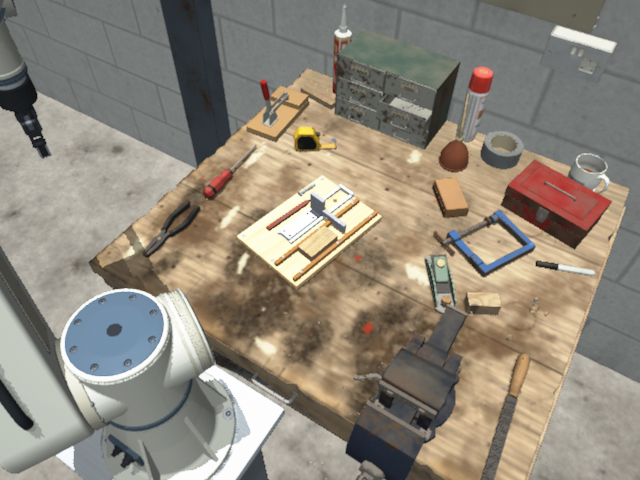

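The top view shows the jig yawed about -0.197 rad. The tab centre is near (602, 49), the work centre is near (515, -8), and its end is about 24 mm short of the plate. These fit the given sizes and put the jig origin near (560, 42). Next I move above the housing with the fingers shut.

>>> {"method": "play_rows", "body": {"steps": [{"delta_pos": [-4,-2.7,0.5],"yaw": -0.1,"jaw": 0},{"delta_pos": [-8,-5.3,1.5],"yaw": -0.2,"jaw": 0},{"delta_pos": [-12,-8,2.5],"yaw": -0.266,"jaw": 0},{"delta_pos": [-16,-10.7,3.5],"yaw": -0.266,"jaw": 0},{"delta_pos": [-20,-13.3,4.5],"yaw": -0.266,"jaw": 0},{"delta_pos": [-24,-16,5.5],"yaw": -0.266,"jaw": 0},{"delta_pos": [-28,-18.6,6.5],"yaw": -0.266,"jaw": 0},{"delta_pos": [-32,-21.3,7],"yaw": -0.266,"jaw": 0}]}}

```text
clock: 1.55
eef_pos: [471.0, 223.5, 160.8]
tcp_rot: [-3.142, -0.0, 2.944]
contact_force: [0.3, 0.1, -0.1]
opening: 0.004
grasp_force: 0.0
```

```bash
cat >> h.py <<'E'
from scipy.spatial.transform import Rotation as Ro
JO=np.array([560.3,42.2]);JY=-0.1975
e=np.array([np.cos(JY),np.sin(JY)]);n=np.array([-e[1],e[0]])
def st():
    s=r.sense();p=s['eef_pos'];q=p[:2]-JO
    print('t',round(s['clock'],2),'tcp',p.round(1),'rpy',s['tcp_rot'].round(3),'F',s['contact_force'].round(1),'open',round(s['opening'],2),'jig',(q@e).round(1),(q@n).round(1))
    return s
def to(jx,jy,z):
    s=st();R=Ro.from_euler('xyz',s['tcp_rot']).as_matrix()
    P=np.r_[JO+jx*e+jy*n,z]
    print('delta cm',(R.T@(P-s['eef_pos'])/10).round(2),'dyaw',round(-((np.pi+JY)-s['tcp_rot'][2]),3))
E
python3 -c "
from h import *
to(5,15,130)"
```

```text
t 1.55 tcp [471.  223.5 160.8] rpy [-3.142 -0.     2.944] F [ 0.3  0.1 -0.1] open 0.0 jig -123.1 160.3
delta cm [-12.82 -14.53   3.08] dyaw -0.0
```

>>> {"method": "play_rows", "body": {"steps": [{"delta_pos": [-3.2,-3.6,0.8],"yaw": 0,"jaw": 0},{"delta_pos": [-6.4,-7.2,1.5],"yaw": 0,"jaw": 0},{"delta_pos": [-9,-10.5,2.2],"yaw": 0,"jaw": 0},{"delta_pos": [-11.5,-13,2.8],"yaw": 0,"jaw": 0},{"delta_pos": [-12.8,-14.5,3.1],"yaw": 0,"jaw": 0},{"delta_pos": [-12.8,-14.5,3.1],"yaw": 0,"jaw": 0},{"delta_pos": [-12.8,-14.5,3.1],"yaw": 0,"jaw": 0},{"delta_pos": [-12.8,-14.5,3.1],"yaw": 0,"jaw": 0}]}}

```text
clock: 2.35
eef_pos: [567.0, 58.8, 130.4]
tcp_rot: [3.141, -0.0, 2.944]
contact_force: [0.1, -0.0, -0.2]
opening: -0.0
grasp_force: 0.0
```

Run:
```python
from h import *
st();c=vision.calibration('wrist');im,d=save('wrist','w1.png')
K=np.array(c['mtx']);T=np.array(c['extrinsics'])
def wray(uv):
    x=np.array([uv[0]-K[0,2],uv[1]-K[1,2]]);th=np.hypot(*x)/K[0,0];u=x/np.hypot(*x)
    return np.r_[np.sin(th)*u,np.cos(th)]
for t,z in [('push_tab',60),('stop_face',29),('work',18),('channel',18)]:
    for o in vision.landmark_of('wrist',t)[:1]:
        w=T[:3,:3]@wray(o['uv']);P=T[:3,3]+w*(z-T[2,3])/w[2];q=P[:2]-JO
        print(t,round(o['conf'],2),np.round(o['uv']),P.round(1),'jig',(q@e).round(1),(q@n).round(1))
```

```text
t 2.35 tcp [567.   58.8 130.4] rpy [ 3.141 -0.     2.944] F [ 0.1 -0.  -0.2] open -0.0 jig 3.4 17.6
push_tab 0.65 [311. 301.] [597.8  50.1  60. ] jig 35.2 15.1
stop_face 0.96 [215. 277.] [581.9 -19.8  29. ] jig 33.3 -56.5
work 0.66 [208. 180.] [512.8  -7.5  18. ] jig -36.8 -58.1
```

View pics/w1.png

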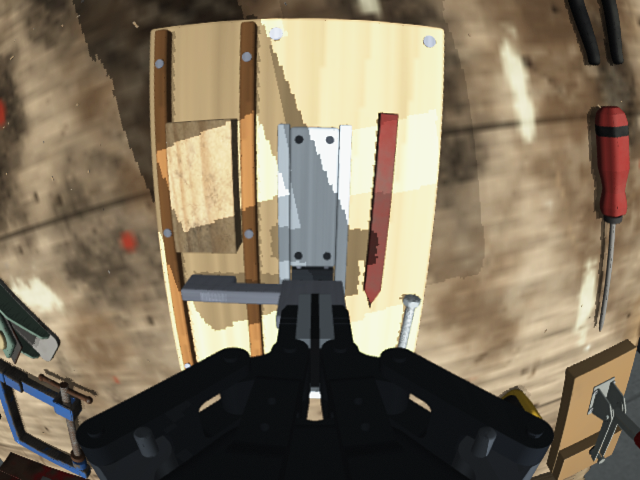

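The wrist view agrees with the model: tab near (311, 301), cross arm and plate to its left, offcut at (208, 180) and clear of the fingers. Next I descend and push to about 55 mm of travel.

>>> {"method": "play_rows", "body": {"steps": [{"delta_pos": [0,0,3],"yaw": 0,"jaw": 0},{"delta_pos": [0,-0.1,6],"yaw": 0,"jaw": 0},{"delta_pos": [0,-0.1,8],"yaw": 0,"jaw": 0},{"delta_pos": [0,-0.1,8],"yaw": 0,"jaw": 0},{"delta_pos": [-1,-0.1,8],"yaw": 0,"jaw": 0},{"delta_pos": [-2,-0.1,8],"yaw": 0,"jaw": 0},{"delta_pos": [-3,-0.1,8],"yaw": 0,"jaw": 0},{"delta_pos": [-3,-0.1,8],"yaw": 0,"jaw": 0}]}}

```text
clock: 3.4
eef_pos: [598.1, 51.1, 51.4]
tcp_rot: [3.141, 0.001, 2.943]
contact_force: [-5.4, 1.9, 4.2]
opening: 0.001
grasp_force: 2.7
```

```bash
python3 -c "
from h import *
to(80,15,50)"
```

```text
t 3.4 tcp [598.1  51.1  51.4] rpy [3.141e+00 1.000e-03 2.943e+00] F [-5.4  1.9  4.2] open 0.0 jig 35.3 16.1
delta cm [-4.47 -0.11  0.15] dyaw -0.001
```

>>> {"method": "play_rows", "body": {"steps": [{"delta_pos": [-1,0,0],"yaw": 0,"jaw": 0},{"delta_pos": [-2,0,0],"yaw": 0,"jaw": 0},{"delta_pos": [-3,0,0],"yaw": 0,"jaw": 0},{"delta_pos": [-3.8,0,0],"yaw": 0,"jaw": 0},{"delta_pos": [-4.3,0,0],"yaw": 0,"jaw": 0},{"delta_pos": [-4.5,0,0],"yaw": 0,"jaw": 0},{"delta_pos": [-4.5,0,0],"yaw": 0,"jaw": 0},{"delta_pos": [-4.5,0,0],"yaw": 0,"jaw": 0}]}}

```text
clock: 4.2
eef_pos: [639.5, 41.9, 50.9]
tcp_rot: [-3.141, -0.003, 2.944]
contact_force: [-9.5, -0.7, 5.6]
opening: 0.0
grasp_force: 4.3
```

Run:
```python
from h import *
st()
cam='top';im,d=save(cam,'top3.png')
m=vision.cut_out(cam,'push_tab')[0];print(m['conf'],m['uv'])
cam='scene';im,d=save(cam,'s3.png')
cv2.imwrite('pics/s3c.png',cv2.resize(cv2.imread('pics/s3.png')[150:300,220:420],None,fx=4,fy=4,interpolation=cv2.INTER_CUBIC))
```

```text
t 4.2 tcp [639.5  41.9  50.9] rpy [-3.141e+00 -3.000e-03  2.944e+00] F [-9.5 -0.7  5.6] open 0.0 jig 77.8 15.3Traceback (most recent call last):
  File "<stdin>", line 4, in <module>
IndexError: list index out of range
```

>>> {"method": "play_rows", "body": {"steps": [{"delta_pos": [1,0,0],"yaw": 0,"jaw": 0},{"delta_pos": [2.5,0,0],"yaw": 0,"jaw": 0},{"delta_pos": [4.5,0,0],"yaw": 0,"jaw": 0},{"delta_pos": [7,0,0],"yaw": 0,"jaw": 0},{"delta_pos": [9,0,-2],"yaw": 0,"jaw": 0},{"delta_pos": [10,0,-5],"yaw": 0,"jaw": 0},{"delta_pos": [10,0,-7],"yaw": 0,"jaw": 0},{"delta_pos": [10,0,-7],"yaw": 0,"jaw": 0}]}}

```text
clock: 5.1
eef_pos: [545.5, 62.3, 124.0]
tcp_rot: [3.139, 0.007, 2.944]
contact_force: [-0.3, -0.3, 0.5]
opening: 0.0
grasp_force: 0.0
```

Run:
```python
from h import *
st()
for cam in ['top','scene']:
    im,d=save(cam,cam+'4.png')
    for t,z in [('push_tab',60),('stop_face',29),('work',18)]:
        for o in vision.landmark_of(cam,t)[:1]:
            P=atz(cam,o['uv'],z);q=P[:2]-JO;print(cam,t,round(o['conf'],2),'jig',(q@e).round(1),(q@n).round(1))
cv2.imwrite('pics/s4c.png',cv2.resize(cv2.imread('pics/scene4.png')[150:300,220:420],None,fx=4,fy=4,interpolation=cv2.INTER_CUBIC))
```

```text
t 5.1 tcp [545.5  62.3 124. ] rpy [3.139 0.007 2.944] F [-0.3 -0.3  0.5] open 0.0 jig -18.5 16.8
top stop_face 0.49 jig 75.3 -57.8
top work 0.6 jig -33.0 -53.0
scene push_tab 0.91 jig 77.5 23.1
scene stop_face 0.92 jig 72.8 -67.3
scene work 0.51 jig 86.6 -435.2
```

View pics/s4c.png

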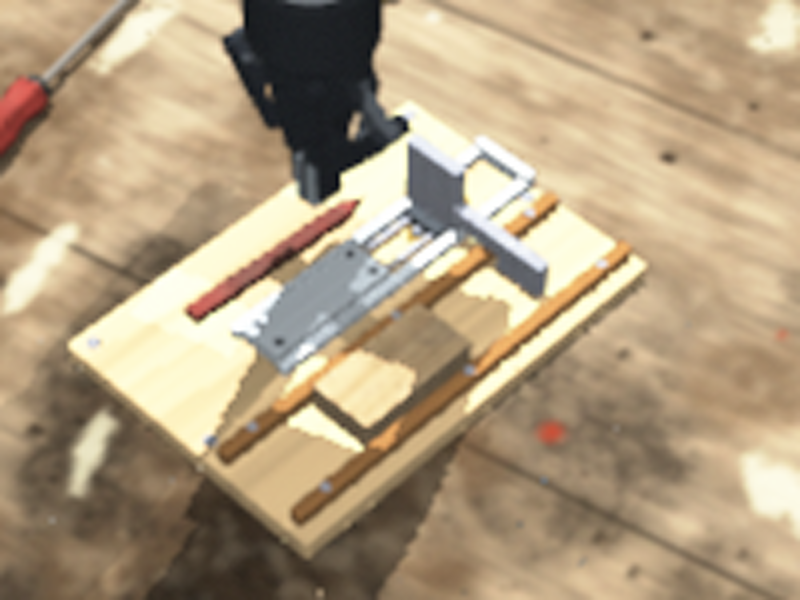

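The stop rests at jig x ≈ 75, the middle position, with the offcut clear of it. Next I go behind the offcut.

>>> {"method": "play_rows", "body": {"steps": [{"delta_pos": [3,-2.5,0],"yaw": 0,"jaw": 0},{"delta_pos": [6,-5,0],"yaw": 0,"jaw": 0},{"delta_pos": [9.3,-7.6,0],"yaw": 0,"jaw": 0},{"delta_pos": [9.3,-7.6,0],"yaw": 0,"jaw": 0},{"delta_pos": [9.3,-7.6,2],"yaw": 0,"jaw": 0},{"delta_pos": [9.3,-7.6,4],"yaw": 0,"jaw": 0},{"delta_pos": [9.3,-7.6,4],"yaw": 0,"jaw": 0},{"delta_pos": [9.3,-7.6,4],"yaw": 0,"jaw": 0}]}}

```text
clock: 6.3
eef_pos: [436.7, 5.8, 80.1]
tcp_rot: [-3.141, -0.001, 2.944]
contact_force: [0.8, -0.3, 0.2]
opening: -0.001
grasp_force: 0.0
```

Run:
```python
from h import *
to(-113,-60,27)
cam='wrist';c=vision.calibration(cam);im,d=save(cam,'w5.png')
K=np.array(c['mtx']);T=np.array(c['extrinsics'])
for t in ['work','stop_face']:
    for o in vision.landmark_of(cam,t)[:1]: print(t,o)
```

```text
t 6.3 tcp [436.7   5.8  80.1] rpy [-3.141e+00 -1.000e-03  2.944e+00] F [ 0.8 -0.3  0.2] open -0.0 jig -114.1 -60.0
delta cm [-0.12  0.    5.31] dyaw -0.0
```

View pics/w5.png

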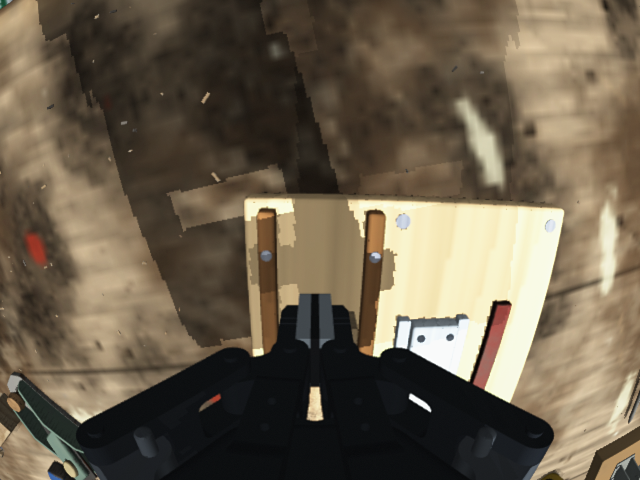

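The wrist view shows the fingertips (315, 300) centred between the rails (267 and 375), with the offcut hidden ahead of them. Next I descend and push.

>>> {"method": "play_rows", "body": {"steps": [{"delta_pos": [0,0,2.5],"yaw": 0,"jaw": 0},{"delta_pos": [0,0,4.5],"yaw": 0,"jaw": 0},{"delta_pos": [0,0,5.2],"yaw": 0,"jaw": 0},{"delta_pos": [0,0,5.2],"yaw": 0,"jaw": 0},{"delta_pos": [-0.8,0,5.2],"yaw": 0,"jaw": 0},{"delta_pos": [-1.6,0,5.2],"yaw": 0,"jaw": 0},{"delta_pos": [-2.2,0,5.2],"yaw": 0,"jaw": 0},{"delta_pos": [-2.8,0,5.2],"yaw": 0,"jaw": 0}]}}

```text
clock: 7.25
eef_pos: [465.1, 0.0, 28.8]
tcp_rot: [3.141, 0.001, 2.944]
contact_force: [-1.0, 0.6, 2.3]
opening: 0.002
grasp_force: 0.5
```

>>> {"method": "play_rows", "body": {"steps": [{"delta_pos": [-0.6,0,0],"yaw": 0,"jaw": 0},{"delta_pos": [-1.2,0,0],"yaw": 0,"jaw": 0},{"delta_pos": [-1.8,0,0],"yaw": 0,"jaw": 0},{"delta_pos": [-2.4,0,0],"yaw": 0,"jaw": 0},{"delta_pos": [-3,0,0],"yaw": 0,"jaw": 0},{"delta_pos": [-3.5,0,0],"yaw": 0,"jaw": 0},{"delta_pos": [-4,0,0],"yaw": 0,"jaw": 0},{"delta_pos": [-4.2,0,0],"yaw": 0,"jaw": 0}]}}

```text
clock: 8.05
eef_pos: [506.0, -8.2, 28.3]
tcp_rot: [3.142, 0.0, 2.944]
contact_force: [-1.6, -0.8, 0.7]
opening: 0.003
grasp_force: 0.5
```

Run:
```python
from h import *
to(-26,-60,27)
cam='top';im,d=save(cam,'top6.png')
for o in vision.cut_out(cam,'work')[:1]:
    v,u=np.nonzero(o['region']);P=np.array([atd(cam,(a,b),d[b,a]) for a,b in zip(u,v)]);P=P[abs(P[:,2]-40)<6]
    q=P[:,:2]-JO;X=q@e;print('work',o['conf'],len(P),np.percentile(X,[1,99]).round(1),np.median(q@n).round(1))
a=cv2.imread('pics/top6.png')[140:300,230:400];cv2.imwrite('pics/top6c.png',cv2.resize(a,None,fx=3.7,fy=3.7,interpolation=cv2.INTER_CUBIC))
```

```text
t 8.05 tcp [506.   -8.2  28.3] rpy [3.142 0.    2.944] F [-1.6 -0.8  0.7] open 0.0 jig -43.4 -60.0
delta cm [-1.74  0.    0.13] dyaw -0.0
```

View pics/top6c.png

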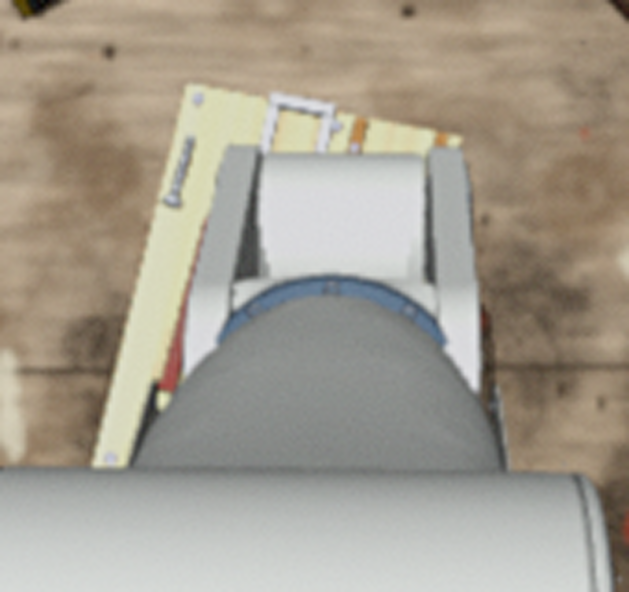

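The arm hides the work from the top camera, so I creep forward by force.

>>> {"method": "play_rows", "body": {"steps": [{"delta_pos": [-0.3,0,0],"yaw": 0,"jaw": 0},{"delta_pos": [-0.5,0,0],"yaw": 0,"jaw": 0},{"delta_pos": [-0.7,0,0],"yaw": 0,"jaw": 0},{"delta_pos": [-0.9,0,0],"yaw": 0,"jaw": 0},{"delta_pos": [-1.1,0,0],"yaw": 0,"jaw": 0},{"delta_pos": [-1.3,0,0],"yaw": 0,"jaw": 0},{"delta_pos": [-1.3,0,0],"yaw": 0,"jaw": 0},{"delta_pos": [-1.3,0,0],"yaw": 0,"jaw": 0}]}}

```text
clock: 8.95
eef_pos: [518.2, -10.6, 28.3]
tcp_rot: [3.142, 0.0, 2.944]
contact_force: [-0.3, -0.6, 0.2]
opening: -0.001
grasp_force: 0.0
```

>>> {"method": "play_rows", "body": {"steps": [{"delta_pos": [-0.1,0,0],"yaw": 0,"jaw": 0},{"delta_pos": [-0.2,0,0],"yaw": 0,"jaw": 0},{"delta_pos": [-0.3,0,0],"yaw": 0,"jaw": 0},{"delta_pos": [-0.4,0,0],"yaw": 0,"jaw": 0},{"delta_pos": [-0.4,0,0],"yaw": 0,"jaw": 0},{"delta_pos": [-0.4,0,0],"yaw": 0,"jaw": 0},{"delta_pos": [-0.4,0,0],"yaw": 0,"jaw": 0},{"delta_pos": [-0.4,0,0],"yaw": 0,"jaw": 0}]}}

```text
clock: 9.75
eef_pos: [522.1, -11.4, 28.3]
tcp_rot: [3.142, 0.0, 2.944]
contact_force: [-0.0, 0.5, -0.1]
opening: -0.001
grasp_force: 0.0
```

>>> {"method": "play_rows", "body": {"steps": [{"delta_pos": [-0.1,0,0],"yaw": 0,"jaw": 0},{"delta_pos": [-0.2,0,0],"yaw": 0,"jaw": 0},{"delta_pos": [-0.3,0,0],"yaw": 0,"jaw": 0},{"delta_pos": [-0.4,0,0],"yaw": 0,"jaw": 0},{"delta_pos": [-0.4,0,0],"yaw": 0,"jaw": 0},{"delta_pos": [-0.4,0,0],"yaw": 0,"jaw": 0},{"delta_pos": [-0.4,0,0],"yaw": 0,"jaw": 0},{"delta_pos": [-0.4,0,0],"yaw": 0,"jaw": 0}]}}

```text
clock: 10.55
eef_pos: [522.4, -11.7, 27.8]
tcp_rot: [-3.141, -0.007, 2.944]
contact_force: [-10.9, 2.2, 8.3]
opening: 0.002
grasp_force: 5.7
```

Run:
```python
from h import *
st()
save('scene','s7.png')
cv2.imwrite('pics/s7c.png',cv2.resize(cv2.imread('pics/s7.png')[150:300,220:420],None,fx=4,fy=4,interpolation=cv2.INTER_CUBIC))
```

```text
t 10.55 tcp [522.4 -11.7  27.8] rpy [-3.141 -0.007  2.944] F [-10.9   2.2   8.3] open 0.0 jig -26.6 -60.3
```

View pics/s7c.png

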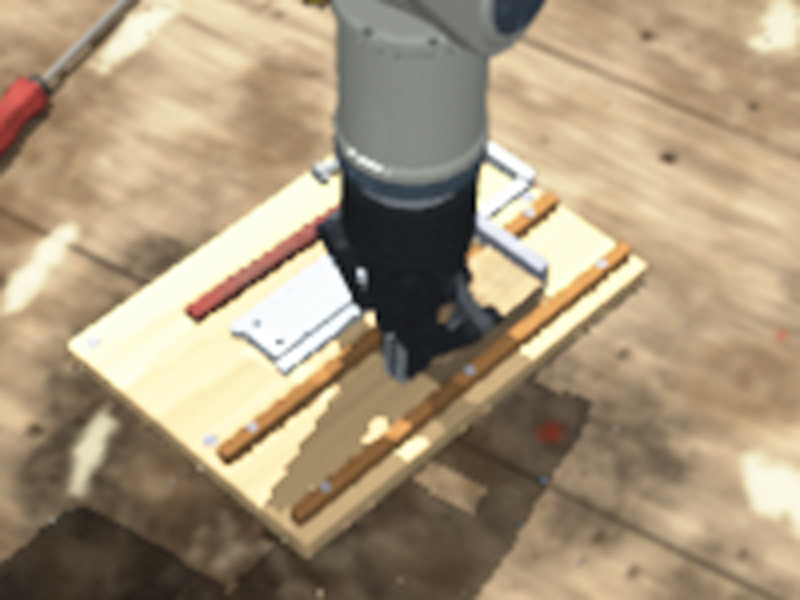

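Force rose to 11 N at the expected position, and the view shows the offcut's end at the plate. Next I withdraw straight back, then up.

>>> {"method": "play_rows", "body": {"steps": [{"delta_pos": [0.3,0,0],"yaw": 0,"jaw": 0},{"delta_pos": [0.8,0,0],"yaw": 0,"jaw": 0},{"delta_pos": [2,0,0],"yaw": 0,"jaw": 0},{"delta_pos": [4,0,0],"yaw": 0,"jaw": 0},{"delta_pos": [6,0,-2],"yaw": 0,"jaw": 0},{"delta_pos": [8,0,-6],"yaw": 0,"jaw": 0},{"delta_pos": [10,0,-10],"yaw": 0,"jaw": 0},{"delta_pos": [13,2,-13],"yaw": 0,"jaw": 0}]}}

```text
clock: 11.4
eef_pos: [402.2, 32.3, 160.2]
tcp_rot: [3.141, 0.002, 2.942]
contact_force: [1.4, 0.2, 0.8]
opening: 0.002
grasp_force: 0.0
```

>>> {"method": "play_rows", "body": {"steps": [{"delta_pos": [1,4,-2],"yaw": 0,"jaw": 0},{"delta_pos": [1,8,-4],"yaw": 0,"jaw": 0},{"delta_pos": [1,12,-6],"yaw": 0,"jaw": 0},{"delta_pos": [1,16,-7],"yaw": 0,"jaw": 0},{"delta_pos": [1,20,-7],"yaw": 0,"jaw": 0},{"delta_pos": [1,24,-7],"yaw": 0,"jaw": 0},{"delta_pos": [1,26,-7],"yaw": 0,"jaw": 0},{"delta_pos": [1,26,-7],"yaw": 0,"jaw": 0}]}}

```text
clock: 12.2
eef_pos: [443.5, 291.6, 227.9]
tcp_rot: [3.141, 0.0, 2.946]
contact_force: [-0.1, -1.2, 0.8]
opening: 0.004
grasp_force: 0.0
```

Run:
```python
from h import *
st()
cam='top';im,d=save(cam,'top8.png')
for t,z in [('work',40),('push_tab',81)]:
  for o in vision.cut_out(cam,t)[:1]:
    v,u=np.nonzero(o['region']);P=np.array([atd(cam,(a,b),d[b,a]) for a,b in zip(u,v)]);P=P[abs(P[:,2]-z)<6]
    (c,s,a)=cv2.minAreaRect(P[:,:2].astype(np.float32));q=np.array(c)-JO
    print(t,o['conf'],len(P),'centre jig',(q@e).round(1),(q@n).round(1),s,a)
for o in vision.landmark_of(cam,'stop_face')[:1]:
    q=atz(cam,o['uv'],29)[:2]-JO;print('face',o['conf'],q@e,q@n)
a=im[140:300,230:400,::-1];cv2.imwrite('pics/top8c.png',cv2.resize(a,None,fx=3.7,fy=3.7,interpolation=cv2.INTER_CUBIC))
```

```text
t 12.2 tcp [443.5 291.6 227.9] rpy [3.141 0.    2.946] F [-0.1 -1.2  0.8] open 0.0 jig -163.4 221.6
work 0.72 52 centre jig 76.8 -20.8 (110.72130584716797, 5.9008259773254395) 77.37065124511719
push_tab 0.81 54 centre jig 80.3 13.6 (39.859375, 10.180380821228027) 77.17803955078125
face 0.84 74.52272331592941 -67.0017341110186
```

View pics/top8c.png

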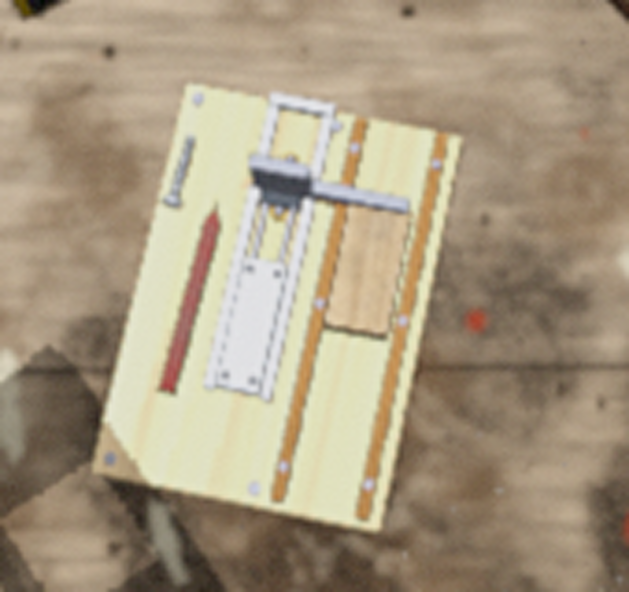

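The stop is in the middle (tab centre at 80.3), and the offcut at (370, 270) appears to touch the plate. One depth check of its extent before handing in.

Run:
```python
from h import *
def prof(fn):
    d=np.load(fn);v,u=np.mgrid[140:300,230:400];u=u.ravel();v=v.ravel()
    T,_=ray('top',(0,0));K=np.array(vision.calibration('top')['mtx']);z=d[v,u]
    P=np.c_[(u-K[0,2])/K[0,0]*z,(v-K[1,2])/K[1,1]*z,z]@T[:3,:3].T+T[:3,3]
    q=P[:,:2]-JO;X,Y=q@e,q@n
    k=(abs(Y+60)<12)&(abs(P[:,2]-39)<5);x=np.sort(X[k]);print(fn,len(x),x[:3].round(1),x[-3:].round(1))
prof('pics/top1.png.npy');prof('pics/top8.png.npy')
```

```text
pics/top1.png.npy 302 [-79.1 -78.8 -78.2] [35.2 35.3 38.9]
pics/top8.png.npy 293 [-16.4 -15.9 -15.8] [75.3 75.4 75.8]
```

```bash
python3 -c "
from rig import r
print(r.sign_off())"
```

```text
the job is handed in; nothing more can be done
None
```

The stop measured latched at its middle position on the near pin, and the offcut's end measured about 1 mm from the plate (4 mm allowed); the job is handed in, and no verdict came back.

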